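# Walk the iron vee block round to the bench fence

### The arm

A 7-joint arm with a two-finger parallel gripper is mounted at the origin on the work surface. World frame = base frame: x ahead of the robot, y to its left, z up, the work surface at z = 0. Lengths are in m, angles in rad, forces in N, time in s.
With the tool pointing down it reaches from about 0.425 to 0.925 m from the base axis. Payload 6.8 kg.
Tool frame: the origin (TCP) lies at the very end of the fingers, on their centre line; the grasp point (between the pads) lies 19 mm behind it; z points along the fingers, x is the direction in which the jaws open and shut, and the axes are right-handed (so a half turn about z gives the same grasp; the last joint's range is limited). The gripper opens to 85 mm and grips with 20 to 120 N. Pads are 22 mm wide; open, the fingers measure 114 mm over their backs; the gripper's body (76 mm by 85 mm) begins 54 mm behind the grasp point. The pads swing forward as they close: fully open they stand 13 mm farther back than shut.
Start: joints at [1.131, 0.477, 0.022, 1.555, -0.011, 1.109, -0.083], TCP at [0.22, -0.638, 0.231] pointing down, gripper open.
Joint ranges: [-2.96, 2.96], [-0.34, 2.1], [-1.41, 1.46], [0.24, 2.44], [-1.37, 4.51], [0.17, 1.92], [-2.96, 2.96]. Speed limits (rad/s): [2.39, 2.39, 3.14, 3.14, 3.14, 3.14, 3.14].

### API

Orientations are given as a rotation vector (axis times angle).
In Python, from bench import * gives the robot as it stands.
- The arm moves only by the tool servo_tool, never from a script. Its argument "increments" is one flat list of numbers, 7 for each row, row after row: the shift along the tool's x, y, z in mm, then the turn, a rotation vector about the tool's x, y, z in rad, then the finger opening in mm, from 0 to 85.4. In form: [tx, ty, tz, wx, wy, wz, fingers, tx, ty, tz, wx, wy, wz, fingers, ...]. A call has exactly 8 rows; each row shifts and turns the commanded pose from where the row before left it, along the tool's axes as they then stand; what a row does not reach is not made up. A row lasts 1/8 s, in which the tool goes at most 62.5 mm and 10.7 degrees, less where a joint would pass 70% of its speed; a pose out of reach is approached as far as the arm can. A call is refused whole if a number of a shift passes 62.5 or a number of a turn 0.188, either way. A call with a gripper value outside its range is refused whole. The fingers move at their own pace and stop on an object; "squeeze" is the grip in N (left out, the last holds). Time passes only in rows, so rows that do not move let the fingers close, or fill a call up. It gives the time, the measured TCP pose, the force and the opening at its end, in the units of the state.
- get_obs(): the state, without advancing time (a new reading comes with each control period).
- grab_frame(name): name is "side" or "top" or "wrist"; returns (picture, depth): 420x560x3 uint8, red, green, blue; 420x560 float32, m along the optical axis (not along the pixel's ray), 0 where there is no reading.
- calibration(name): a dict with "fx", "fy", "cx", "cy" (pixels), "eye" and "orientation" of the camera in the world; the wrist camera has in their place "T_tool_cam" (4x4, takes a point from camera to tool coordinates, whose origin is the TCP and whose axes are the tool frame's). Camera axes: x right, y up, looking along -z (the intrinsics and any distortion apply to the point x, -y, -z); pixel columns grow to the right and rows downward; lengths in m; the calibration is good to about 2 mm. A picture is of the moment at which its call begins: read the wrist's pose just before it. calibration takes no time and is no camera call.
- hand_in(): hands the job in, once; it reports no verdict.
The state is a dict: "clock": time; "joints": joint angles; "qvel": joint speeds; "tau": joint torques, N m; "tcp_pos": TCP position; "orientation": TCP orientation; "contact_force": force on the tool from outside, world axes, zero at the start; "moment": the same for the moment, N m; "grip_width": finger opening in m.
Only numpy, scipy, OpenCV 4.12 (cv2) and the standard library are available. Lean on these libraries where they do the work, as an engineer would, in place of code of your own. Each camera call takes 0.05 s, during which the arm holds its last target.

### The job

Push the heavy iron vee block round at its corners, a bit at a time, until one of its two long sides lies flush against the near face of the wooden bench fence, all of that side backed by the fence. Turn it nearly square before it meets the fence, so that no corner rams the wood, and only slide it on the bench by its outer sides: do not lift or tip it or put a finger on the cork-lined vee. Leave the bamboo offcut, the wax jar and the rasp where they are, and finish clear of everything.

Things in the scene. Friction and masses are not known exactly. Their poses are not given: they have to be found in the camera images.
- vee_block: Loose dark cast-iron vee block, 0.55 to 0.9 kg, 92 mm along its x, 120 mm along its y (the vee runs along y), 50 mm high, upright outer faces. Long sides (x = +-46 mm) alike, either may meet the fence. Origin: centre of underside, z up. Starts on the robot's side, centre 135 to 165 mm from the fence face, turned 40 to 90 degrees off, either way. A push takes 3 to 20 N; it stops where left.
- vee_lining: Cork lining of the vee in the block's top, fixed to it, not to be touched: two 45 degree slopes along the block's y, from about 28 mm above the bench up to the block's top about 24 mm either side of its middle, 100 mm long (10 mm short of each end). Below 25 mm the block is solid iron. Origin and axes as the block's.
- fence: Straight dark hardwood fence fixed on the bench, 260 mm long (its y), 36 mm thick, 40 mm high. Origin: foot of the middle of its near (working) face; x points away from the robot into the wood, z up. A flush block has its origin at x = -46 mm here, its y axis along the fence's; wholly backed if within 70 mm of the middle.
- bamboo_offcut: Bystander: upright offcut of bamboo tube, 39 mm across, 62 mm high, loose, to the left of the block (+y). Origin at the centre of its underside.
- wax_jar: Bystander: amber jar with a metal cap, 52 mm across, 52 mm high, loose, to the right of the block (-y). Origin at the centre of its underside.
- rasp: Bystander: flat rasp lying on the bench beyond the fence, about 300 mm long along its y, 26 mm wide, 22 mm high at its wooden handle. Origin near the middle of its length, on the bench.

How it is judged:
By the outcome, as a careful person would: the job done as asked, in the order asked, and still so for the second after the job is handed in, with the robot touching nothing.
It also fails if it takes over 72 s, if anything falls off the work surface, if the arm or the gripper's body presses on something with over 40 N, if the wrist force passes 120 N, or if a joint passes its speed limit or range.

## Working session

There is one attempt and no reset: what is moved stays moved. The work goes in short steps, Python scripts to look and compute and a tool call to move; the robot and the scene stay as the last step left them, time stands still between calls to the robot, and variables do not carry over. Pictures are saved under pics/ and viewed, and the job is handed in when it is done.

Besides the shell and the picture viewer there is one more tool, called after ">>>" by a JSON object that holds its "fn" and its "kwargs", one argument or row to a line. servo_tool: Moves the arm, as the interface text tells. Its arguments: {"type":"object","properties":{"increments":{"type":"array","items":{"type":"number"}},"squeeze":{"type":"number"}},"required":["increments"]}

```bash
ls; mkdir -p pics
python3 - <<'E'
from bench import *
import cv2
print(get_obs())
for n in("top","side"):
    p,d=grab_frame(n); cv2.imwrite(f"pics/{n}0.png",p[:,:,::-1]); print(n,calibration(n))
print(calibration("wrist"))
E
```

```text
pics
{'clock': 0.0, 'joints': array([ 1.13088164,  0.4778168 ,  0.0223407 ,  1.55647511, -0.01148392,
        1.10934485, -0.08311295]), 'qvel': array([9.60301689e-04, 5.53186405e-04, 7.08684006e-04, 4.73947745e-05,
       1.63220664e-03, 6.15950837e-04, 6.45532959e-05]), 'tau': array([-3.41217101e-04, -5.96443641e+01,  1.60762109e+00, -2.81197894e+01,
        1.23248465e-02,  9.29052767e-03,  4.06629184e-06]), 'tcp_pos': array([ 0.21966368, -0.63760116,  0.23030459]), 'orientation': array([-2.55701886,  1.82348555,  0.00258564]), 'contact_force': array([-0.54616184, -0.00960292,  1.15926288]), 'moment': array([ 0.04011784, -0.01590305, -0.00428744]), 'grip_width': 0.08512045557086001}
top {'fx': 407.74104259555867, 'fy': 407.74104259555867, 'cx': 275.68152948748104, 'cy': 209.98153417014217, 'eye': array([0.58526458, 0.05354973, 0.80727415]), 'orientation': array([ 0.05381096, -0.08712518, -1.56123153])}
side {'fx': 420.80073367320443, 'fy': 420.80073367320443, 'cx': 280.34753375766047, 'cy': 201.24380523739507, 'eye': array([ 0.46169849, -0.62843833,  0.44042957]), 'orientation': array([ 1.02670584, -0.14218604, -0.28070813])}
{'fx': 337.80668162196514, 'fy': 337.80668162196514, 'cx': 278.865721895688, 'cy': 212.46998918283975, 'T_tool_cam': array([[ 9.99999934e-01,  2.28705073e-04, -2.80539627e-04,
         3.28469749e-04],
       [ 1.35340016e-04, -9.55120369e-01, -2.96217930e-01,
        -7.56360628e-02],
       [-3.35695655e-04,  2.96217873e-01, -9.55120338e-01,
        -1.42681343e-01],
       [ 0.00000000e+00,  0.00000000e+00,  0.00000000e+00,
         1.00000000e+00]])}
```

View pics/top0.png

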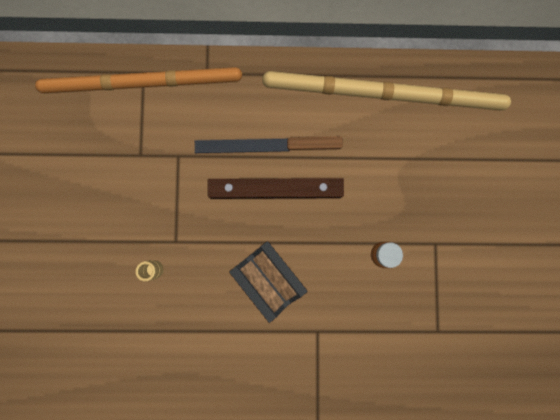

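View pics/side0.png

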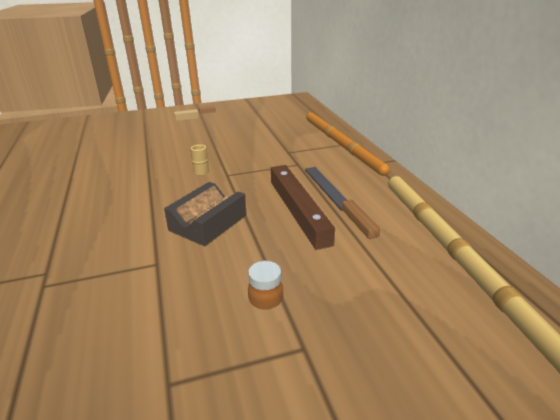

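The top view shows the block at about (268,282), the fence at (276,188), the jar at (390,255) and the bamboo at (148,271). The side view agrees. Next I'll measure.

```bash
cat > h.py <<'E'
from bench import *
import numpy as np, cv2
from scipy.spatial.transform import Rotation as R
def cloud(n,d,c=None,T=None):
    c=c or calibration(n)
    v,u=np.mgrid[0:420,0:560]
    P=np.stack([(u-c['cx'])/c['fx']*d,-(v-c['cy'])/c['fy']*d,-d],-1)
    return P@R.from_rotvec(c['orientation']).as_matrix().T+c['eye']
def rect(P,m):
    r=cv2.minAreaRect((P[m][:,:2]*1000).astype(np.float32)); return r, cv2.boxPoints(r)
def look(tag,names=("top",)):
    out={}
    for n in names:
        p,d=grab_frame(n); cv2.imwrite(f"pics/{n}_{tag}.png",p[:,:,::-1]); out[n]=(p,d,cloud(n,d))
    return out
E
python3 - <<'E'
from h import *
o=look("1",("top","side"))
for n in o:
    p,d,P=o[n]
    base=(d>0)
    bm=base&(abs(P[...,2])<.012)&(P[...,0]>.3)&(P[...,0]<.8)&(abs(P[...,1])<.4)
    print(n,"bench z",np.median(P[bm][:,2]))
    m=(base&(P[...,2]>.012)&(P[...,2]<.09)&(P[...,0]>.25)&(P[...,0]<.78)&(abs(P[...,1])<.45)).astype(np.uint8)
    k,l,s,c=cv2.connectedComponentsWithStats(m)
    for i in range(1,k):
        if s[i,4]<60: continue
        q=P[l==i]; zt=np.percentile(q[:,2],90)
        r,b=rect(P,(l==i)&(P[...,2]>zt-.006))
        print(n,c[i].round(),s[i,4],'z',zt.round(4),np.round(r[0],1),np.round(r[1],1),round(r[2],1),b.round(0).tolist())
E
```

```text
top bench z -0.0012068188725198326
top [276. 187.] 2733 z 0.0405 [699.3  38.3] [ 36.3 260.2] 1.3 [[678.0, 168.0], [684.0, -92.0], [720.0, -91.0], [715.0, 169.0]]
top [268. 281.] 3237 z 0.0498 [522.8  51.4] [120.   92.1] 39.2 [[447.0, 49.0], [505.0, -22.0], [598.0, 54.0], [540.0, 125.0]]
top [387. 254.] 656 z 0.0519 [ 573.5 -175.2] [44.4 45.2] 0.6 [[551.0, -153.0], [552.0, -198.0], [596.0, -198.0], [595.0, -152.0]]
top [148. 270.] 385 z 0.0616 [540.9 272.8] [34.8 34.7] 44.2 [[516.0, 273.0], [541.0, 248.0], [565.0, 273.0], [541.0, 297.0]]
side bench z -0.0016101612847357893
side [199. 157.] 374 z 0.0588 [539.9 267.3] [34.6 33.1] 75.5 [[519.0, 255.0], [552.0, 246.0], [560.0, 280.0], [528.0, 288.0]]
side [303. 205.] 2026 z 0.0389 [697.3  34.2] [ 36.3 262.6] 1.0 [[677.0, 165.0], [682.0, -97.0], [718.0, -97.0], [713.0, 166.0]]
side [204. 211.] 2897 z 0.0483 [521.5  46.9] [122.   93.5] 38.9 [[445.0, 45.0], [503.0, -28.0], [598.0, 49.0], [540.0, 122.0]]
side [265. 282.] 1267 z 0.0509 [ 571.  -180.1] [44.5 46.4] 12.7 [[544.0, -162.0], [554.0, -208.0], [598.0, -198.0], [588.0, -153.0]]
```

```bash
cat >> h.py <<'E'
def pose():
    s=get_obs(); M=R.from_rotvec(s['orientation']).as_matrix()
    return s['tcp_pos']*1000, np.degrees(np.arctan2(M[1,0],M[0,0])), M
def plan(wps,grip,start=None):
    """wps: list of (x,y,z mm,az deg or None, nrows); linear in between. prints tool-frame rows"""
    p,az,M=pose(); M=M.copy()
    print('from',p.round(1),round(az,1),'tilt',M[:,2].round(3))
    out=[]; cp=p.copy(); ca=az
    for x,y,z,a,n in wps:
        t=np.array([x,y,z],float); a=ca if a is None else a
        a=ca+(a-ca+180)%360-180
        p0,a0=cp.copy(),ca
        for i in range(1,n+1):
            q=p0+(t-p0)*i/n; b=a0+(a-a0)*i/n
            az_=np.radians(b)
            Mt=np.array([[np.cos(az_),np.sin(az_),0],[np.sin(az_),-np.cos(az_),0],[0,0,-1]])
            d=np.round(M.T@(q-cp),1); w=np.round(R.from_matrix(M.T@Mt).as_rotvec(),3)
            out.append([*d,*w,grip]); cp=cp+M@d; M=M@R.from_rotvec(w).as_matrix(); ca=b
    for k in range(0,len(out),8):
        print('[',', '.join(','.join(f'{v:g}' for v in r) for r in out[k:k+8]),']',len(out[k:k+8]))
E
python3 - <<'E'
from h import *
plan([(480,-350,230,-30,7),(540,-80,200,10,6),(460,116,125,50,7),(460,116,120,50,4)],85)
E
```

```text
from [ 219.7 -637.9  230.7] -71.0 tilt [-0.     0.001 -1.   ]
[ -26.8,-48.5,0.1,0,0.001,-0.102,85, -21.7,-51.1,0.1,0,0,-0.102,85, -16.3,-52.9,0.1,0,0,-0.103,85, -10.9,-54.4,0.1,0,0,-0.102,85, -5.2,-55.2,0.1,-0,0,-0.102,85, 0.4,-55.4,0.1,-0,0,-0.102,85, 6,-55.1,0.1,-0,0,-0.102,85, -13.9,-44,5,-0,0,-0.117,85 ] 8
[ -8.6,-45.3,5,-0,0,-0.116,85, -3.3,-45.9,5,-0,0,-0.116,85, 2,-46.1,5,-0,0,-0.117,85, 7.4,-45.5,5,-0,0,-0.116,85, 12.6,-44.4,5,-0,0,-0.117,85, -6.4,-29.6,10.7,-0,0,-0.099,85, -3.4,-30,10.7,-0,0,-0.1,85, -0.4,-30.2,10.8,-0,0,-0.1,85 ] 8
[ 2.6,-30.2,10.7,-0,0,-0.099,85, 5.6,-29.7,10.7,-0,0,-0.1,85, 8.5,-29,10.7,-0,0,-0.1,85, 11.3,-28,10.8,-0,-0,-0.1,85, 0,-0,1.2,-0,-0,0,85, 0,-0,1.3,-0,-0,0,85, 0,-0,1.2,-0,-0,0,85, 0,-0,1.3,-0,-0,0,85 ] 8
```

>>> {"fn": "servo_tool", "kwargs": {
  "increments": [-26.8, -48.5, 0.1, 0, 0.001, -0.102, 85, -21.7, -51.1, 0.1, 0, 0, -0.102, 85, -16.3, -52.9, 0.1, 0, 0, -0.103, 85, -10.9, -54.4, 0.1, 0, 0, -0.102, 85, -5.2, -55.2, 0.1, 0, 0, -0.102, 85, 0.4, -55.4, 0.1, 0, 0, -0.102, 85, 6, -55.1, 0.1, 0, 0, -0.102, 85, -13.9, -44, 5, 0, 0, -0.117, 85]
}}

```text
clock: 1.2
tcp_pos: [0.4926, -0.3032, 0.2257]
orientation: [3.078, -0.626, 0.004]
contact_force: [0.5, -0.3, 0.4]
grip_width: 0.0848
```

>>> {"fn": "servo_tool", "kwargs": {
  "increments": [-8.6, -45.3, 5, 0, 0, -0.116, 85, -3.3, -45.9, 5, 0, 0, -0.116, 85, 2, -46.1, 5, 0, 0, -0.117, 85, 7.4, -45.5, 5, 0, 0, -0.116, 85, 12.6, -44.4, 5, 0, 0, -0.117, 85, -6.4, -29.6, 10.7, 0, 0, -0.099, 85, -3.4, -30, 10.7, 0, 0, -0.1, 85, -0.4, -30.2, 10.8, 0, 0, -0.1, 85]
}}

```text
clock: 2.2
tcp_pos: [0.5055, 0.0046, 0.1675]
orientation: [3.051, 0.743, 0.0]
contact_force: [0.4, 0.1, 0.1]
grip_width: 0.0855
```

>>> {"fn": "servo_tool", "kwargs": {
  "increments": [2.6, -30.2, 10.7, 0, 0, -0.099, 85, 5.6, -29.7, 10.7, 0, 0, -0.1, 85, 8.5, -29, 10.7, 0, 0, -0.1, 85, 11.3, -28, 10.8, 0, 0, -0.1, 85, 0, 0, 1.2, 0, 0, 0, 85, 0, 0, 1.3, 0, 0, 0, 85, 0, 0, 1.2, 0, 0, 0, 85, 0, 0, 1.3, 0, 0, 0, 85]
}}

```text
clock: 3.2
tcp_pos: [0.4606, 0.1149, 0.12]
orientation: [2.847, 1.325, 0.0]
contact_force: [0.0, -0.7, -0.2]
grip_width: 0.0848
```

Run:
```python
from h import *
s=get_obs();print(s['clock'],s['joints'].round(2),s['contact_force'].round(2))
plan([(460,116,120,50,1)],85)
p,az,M=pose()
o=look("2",("side",))
pp,d,P=o["side"]
# points of the gripper in tool frame
m=(d>0)&(P[...,2]>.06)&(np.linalg.norm(P[...,:2]-p[:2]/1000,axis=-1)<.12)&(P[...,2]<.32)
q=(P[m]*1000-p)@M
for z0 in range(-120,20,8):
    s_=q[(q[:,2]>z0)&(q[:,2]<=z0+8)]
    if len(s_)>5: print(z0,len(s_),'x',s_[:,0].min().round(),s_[:,0].max().round(),'y',s_[:,1].min().round(),s_[:,1].max().round())
```

```text
3.2 [ 0.21  0.38 -0.69  2.09  0.35  0.78  0.17] [ 0.01 -0.72 -0.24]
from [460.6 114.9 120. ] 49.9 tilt [ 0.001 -0.001 -1.   ]
[ 0.5,-1.2,-0,0.001,0,-0.001,85 ] 1
-120 245 x -70.0 64.0 y -11.0 15.0
-112 335 x -73.0 67.0 y -10.0 21.0
-104 318 x -73.0 67.0 y -10.0 21.0
-96 270 x -74.0 68.0 y -11.0 21.0
-88 288 x -75.0 70.0 y -13.0 20.0
-80 288 x -76.0 71.0 y -12.0 19.0
-72 232 x -78.0 73.0 y -11.0 19.0
-64 179 x -77.0 70.0 y -11.0 16.0
-56 90 x -61.0 54.0 y -12.0 15.0
-48 114 x -60.0 55.0 y -10.0 14.0
-40 109 x -59.0 54.0 y -9.0 13.0
-32 111 x -60.0 53.0 y -10.0 14.0
-24 94 x -58.0 54.0 y -10.0 14.0
-16 43 x -53.0 46.0 y -9.0 12.0
```

View pics/side_2.png

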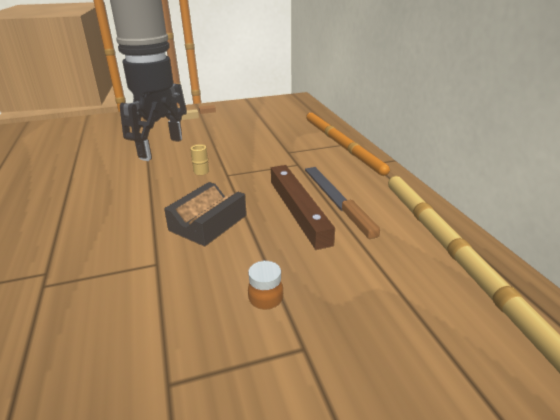

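The side view shows the gripper open at about (150,130), with the fingertips about 12 mm above the TCP. The block has not moved. Descending now.

>>> {"fn": "servo_tool", "kwargs": {
  "increments": [0.5, -1.2, 20, 0, 0, 0, 80, 0, 0, 20, 0, 0, 0, 80, 0, 0, 20, 0, 0, 0, 80, 0, 0, 20, 0, 0, 0, 80, 0, 0, 20, 0, 0, 0, 80, 0, 0, 14, 0, 0, 0, 80, 0, 0, 6, 0, 0, 0, 80, 0, 0, 0, 0, 0, 0, 80]
}}

```text
clock: 4.25
tcp_pos: [0.4597, 0.1166, -0.0001]
orientation: [2.846, 1.328, -0.0]
contact_force: [0.1, -0.7, 0.0]
grip_width: 0.0795
```

Run:
```python
from h import *
s=get_obs();print(s['clock'],s['joints'].round(2),s['contact_force'].round(2),s['grip_width'])
plan([(479,100,0,50,1)],85)
look("3",("top","side"))
```

```text
4.25 [ 0.06  0.58 -0.53  2.15  0.57  0.55 -0.03] [ 0.08 -0.71  0.03] 0.07950289415387479
from [ 4.597e+02  1.166e+02 -1.000e-01] 50.0 tilt [ 0.    -0.001 -1.   ]
[ -0.3,25.4,-0.1,0.001,0.001,0,85 ] 1
```

View pics/top_3.png

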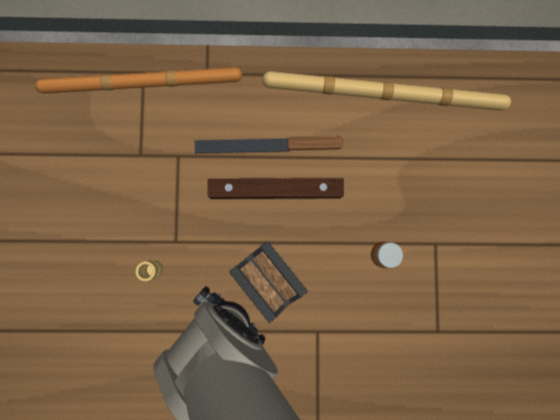

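View pics/side_3.png

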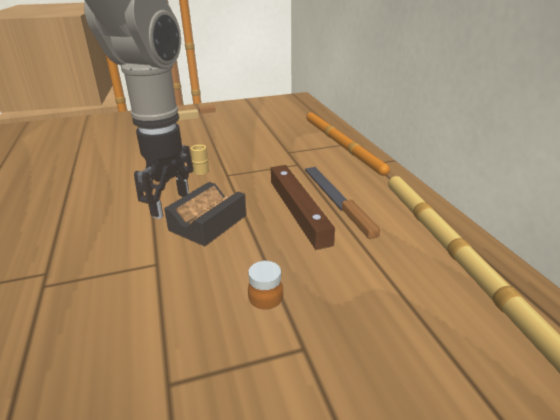

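>>> {"fn": "servo_tool", "kwargs": {
  "increments": [0, 6, 0, 0, 0, 0, 80, 0, 6, 0, 0, 0, 0, 80, 0, 5, 0, 0, 0, 0, 80, 0, 4, 0, 0, 0, 0, 80, 0, 4, 0, 0, 0, 0, 80, 0, 4, 0, 0, 0, 0, 80, 0, 4, 0, 0, 0, 0, 80, 0, 4, 0, 0, 0, 0, 80]
}}

```text
clock: 5.35
tcp_pos: [0.4853, 0.0933, -0.0003]
orientation: [-2.846, -1.329, 0.007]
contact_force: [-8.1, 3.5, 8.1]
grip_width: 0.0801
```

```bash
cat >> h.py <<'E'
def state(tag):
    s=get_obs(); p,az,M=pose()
    print('t',s['clock'],'tcp',p.round(1),'az',round(az,1),'F',s['contact_force'].round(1),'q',s['joints'].round(2))
    o=look(tag,("top","side"))
    for n in o:
        pp,d,P=o[n]
        X=P*1000
        m=(d>0)&(X[...,2]>44)&(X[...,2]<53)&(X[...,0]>400)&(X[...,0]<679)&(X[...,1]>-120)&(X[...,1]<200)
        # drop gripper points: dark tool zone
        q=(X-p)@M
        m&=~((q[...,1]<13)&(q[...,1]>-70)&(abs(q[...,0])<75))
        k,l,st,c=cv2.connectedComponentsWithStats(m.astype(np.uint8))
        if k<2: print(n,'none'); continue
        i=1+np.argmax(st[1:,4]); r,b=rect(P,l==i)
        (w,h),a=r[1],r[2]
        if h>w: a+=90
        # full: long axis angle
        print(n,'block c',np.round(r[0],1),'size',np.round(r[1],1),'long axis deg',round(a,1),'corners',b.round(0).tolist())
E
python3 - <<'E'
from h import *
state("4")
E
```

```text
t 5.35 tcp [ 4.853e+02  9.330e+01 -3.000e-01] az 50.0 F [-8.1  3.5  8.1] q [ 0.12  0.61 -0.54  2.1   0.56  0.58  0.05]
top block c [550.3  26. ] size [119.7  30.2] long axis deg 42.7 corners [[496.0, -3.0], [517.0, -26.0], [604.0, 56.0], [584.0, 78.0]]
side block c [507.   68.3] size [122.1  29.7] long axis deg 42.9 corners [[452.0, 38.0], [472.0, 16.0], [562.0, 99.0], [542.0, 121.0]]
```

View pics/top_4.png

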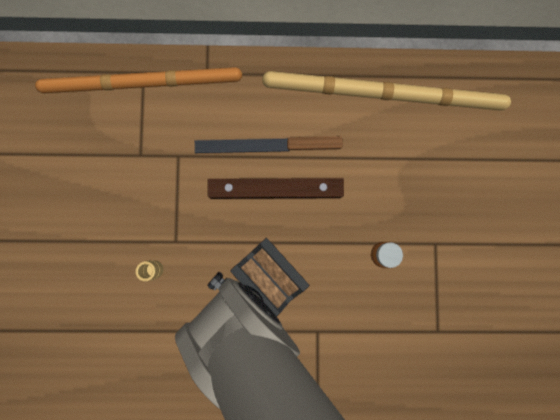

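```bash
python3 - <<'E'
s=open('h.py').read()
a=s.index("        k,l,st,c=cv2.connectedComponentsWithStats(m.astype"); b=s.index("        (w,h),a=r[1],r[2]")
s=s[:a]+'''        k,l,st,c=cv2.connectedComponentsWithStats(m.astype(np.uint8))
        g=np.isin(l,[i for i in range(1,k) if st[i,4]>40])
        if not g.any(): print(n,'none'); continue
        r,b=rect(P,g); Q=X[g]
        co=np.linalg.lstsq(np.c_[Q[:,:2]-Q[:,:2].mean(0),np.ones(len(Q))],Q[:,2],rcond=None)[0]
        print(n,'tilt deg',np.degrees(co[:2]).round(2),'ztop',co[2].round(1))
'''+s[b:]
open('h.py','w').write(s)
E
python3 - <<'E'
from h import *
state("5")
E
```

```text
t 5.45 tcp [ 4.859e+02  9.290e+01 -3.000e-01] az 50.0 F [-6.   2.   6.1] q [ 0.12  0.61 -0.54  2.1   0.56  0.58  0.05]
top tilt deg [ 0.13 -0.11] ztop 48.2
top block c [529.8  48.6] size [119.7  92. ] long axis deg 42.9 corners [[455.0, 41.0], [517.0, -26.0], [605.0, 56.0], [542.0, 123.0]]
side tilt deg [0.03 0.09] ztop 47.6
side block c [527.7  44.3] size [121.3  94.4] long axis deg 43.1 corners [[451.0, 37.0], [516.0, -32.0], [604.0, 51.0], [540.0, 120.0]]
```

No tilt, and the block has turned 3.7°. I'll continue, turning as I push.

>>> {"fn": "servo_tool", "kwargs": {
  "increments": [0, 3, 0, 0, 0, -0.044, 80, 0, 3, 0, 0, 0, -0.044, 80, 0, 3, 0, 0, 0, -0.044, 80, 0, 3, 0, 0, 0, -0.044, 80, 0, 3, 0, 0, 0, -0.044, 80, 0, 3, 0, 0, 0, -0.044, 80, 0, 3, 0, 0, 0, -0.044, 80, 0, 3, 0, 0, 0, -0.044, 80]
}}

```text
clock: 6.55
tcp_pos: [0.5048, 0.0798, -0.0004]
orientation: [-2.569, -1.807, 0.011]
contact_force: [-10.5, 0.1, 10.1]
grip_width: 0.0802
```

Run:
```python
from h import *
state("6")
```

```text
t 6.55 tcp [ 5.048e+02  7.980e+01 -4.000e-01] az 70.2 F [-10.5   0.1  10.1] q [ 0.21  0.65 -0.62  2.06  0.63  0.64  0.38]
top tilt deg [ 0.27 -0.09] ztop 48.1
top block c [564.   43.3] size [119.9  91.6] long axis deg 54.7 corners [[492.0, 21.0], [567.0, -32.0], [636.0, 66.0], [561.0, 119.0]]
side tilt deg [0.07 0.11] ztop 47.6
side block c [561.9  39.2] size [122.4  93. ] long axis deg 54.9 corners [[489.0, 16.0], [565.0, -38.0], [635.0, 63.0], [559.0, 116.0]]
```

View pics/side_6.png

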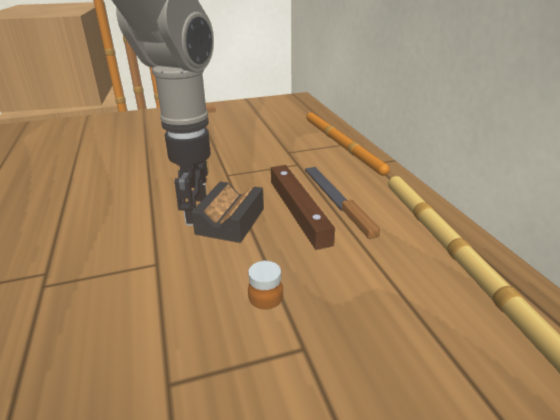

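The side view shows the gripper pushing near corner A at about (195,215), and the block is upright. It turned little because friction carried the force line close to the centre, so I'll sweep more to the right (−y).

>>> {"fn": "servo_tool", "kwargs": {
  "increments": [-3.4, 2, 0, 0, 0, -0.033, 80, -3.4, 2, 0, 0, 0, -0.033, 80, -3.2, 2.2, 0, 0, 0, -0.033, 80, -3, 2.4, 0, 0, 0, -0.033, 80, -2.8, 2.5, 0, 0, 0, -0.033, 80, -2.5, 2.5, 0, 0, 0, -0.033, 80, -2.2, 2.5, 0, 0, 0, -0.033, 80, -2, 2.5, 0, 0, 0, -0.033, 80]
}}

```text
clock: 7.65
tcp_pos: [0.5182, 0.0543, -0.0003]
orientation: [-2.308, -2.129, 0.008]
contact_force: [-8.9, 0.5, 9.7]
grip_width: 0.0801
```

Run:
```python
from h import *
state("7")
```

```text
t 7.65 tcp [ 5.182e+02  5.430e+01 -3.000e-01] az 85.4 F [-8.9  0.5  9.7] q [ 0.31  0.68 -0.68  2.04  0.69  0.67  0.67]
top tilt deg [0.49 0.06] ztop 48.1
top block c [583.1  38.2] size [119.7  91.8] long axis deg 73.7 corners [[522.0, -6.0], [610.0, -32.0], [644.0, 83.0], [556.0, 109.0]]
side tilt deg [0.03 0.19] ztop 47.6
side block c [581.4  34. ] size [122.1  92. ] long axis deg 74.4 corners [[521.0, -12.0], [609.0, -37.0], [642.0, 80.0], [554.0, 105.0]]
```

View pics/side_7.png

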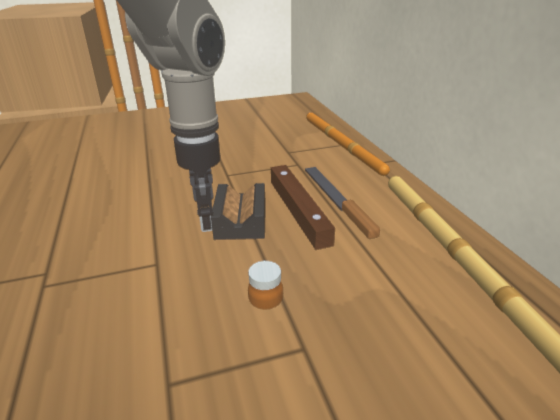

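View pics/top_7.png

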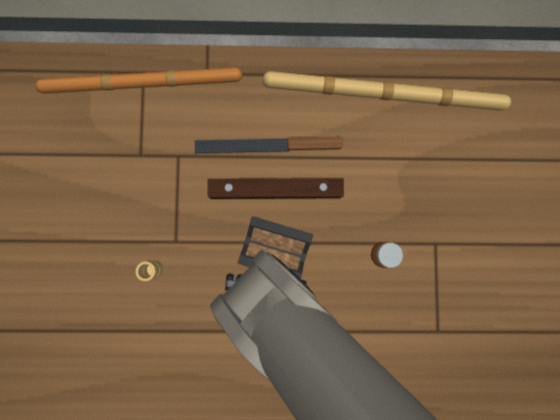

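The top view shows the block at about (275,248), about 17° short of square, with its corner about 36 mm from the fence.

>>> {"fn": "servo_tool", "kwargs": {
  "increments": [-2.2, 2.5, 0, 0, 0, -0.013, 80, -2, 2.6, 0, 0, 0, -0.013, 80, -1.8, 2.7, 0, 0, 0, -0.013, 80, -1.6, 2.8, 0, 0, 0, -0.013, 80, -1.3, 2.8, 0, 0, 0, -0.013, 80, -1, 2.8, 0, 0, 0, -0.013, 80, -0.8, 2.8, 0, 0, 0, -0.013, 80, -0.6, 2.8, 0, 0, 0, -0.012, 80]
}}

```text
clock: 8.75
tcp_pos: [0.5391, 0.0407, -0.0004]
orientation: [-2.198, -2.243, 0.012]
contact_force: [-9.4, -3.0, 10.9]
grip_width: 0.0798
```

Run:
```python
from h import *
state("8")
```

```text
t 8.75 tcp [ 5.391e+02  4.070e+01 -4.000e-01] az 91.2 F [-9.4 -3.  10.9] q [ 0.35  0.71 -0.7   1.99  0.7   0.71  0.8 ]
top tilt deg [0.89 0.23] ztop 48.2
top block c [599.8  39.2] size [120.   91.4] long axis deg 89.3 corners [[553.0, -20.0], [645.0, -21.0], [646.0, 99.0], [555.0, 100.0]]
side tilt deg [0.21 0.08] ztop 47.5
side block c [598.7  34.7] size [120.4  89.6] long axis deg 89.9 corners [[554.0, -25.0], [643.0, -26.0], [644.0, 95.0], [554.0, 95.0]]
```

View pics/side_8.png

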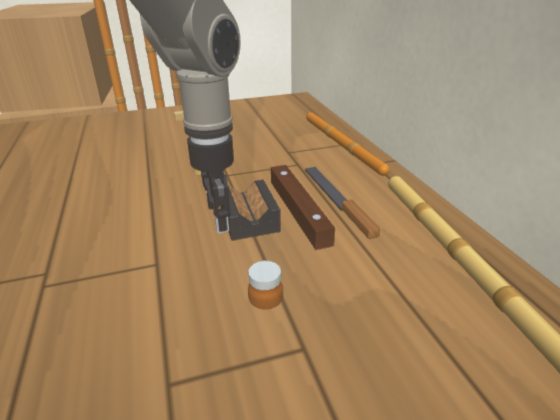

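Nearly square (within about 1.5°), with 34.6 mm of gap left. Straight two-finger push now.

>>> {"fn": "servo_tool", "kwargs": {
  "increments": [0, 3, 0, 0, 0, 0, 80, 0, 3, 0, 0, 0, 0, 80, 0, 3, 0, 0, 0, 0, 80, 0, 3, 0, 0, 0, 0, 80, 0, 3, 0, 0, 0, 0, 80, 0, 3, 0, 0, 0, 0, 80, 0, 3, 0, 0, 0, 0, 80, 0, 2, 0, 0, 0, 0, 80]
}}

```text
clock: 9.85
tcp_pos: [0.5632, 0.0425, -0.0003]
orientation: [-2.197, -2.245, 0.007]
contact_force: [-6.7, -0.7, 6.9]
grip_width: 0.0803
```

Run:
```python
from h import *
state("9")
```

```text
t 9.85 tcp [ 5.632e+02  4.250e+01 -3.000e-01] az 91.2 F [-6.7 -0.7  6.9] q [ 0.34  0.73 -0.7   1.93  0.7   0.74  0.82]
top tilt deg [3.64 0.06] ztop 48.4
top block c [652.   43.4] size [ 30.1 118.3] long axis deg 90.6 corners [[636.0, 102.0], [638.0, -16.0], [668.0, -16.0], [666.0, 103.0]]
side tilt deg [0.4  0.08] ztop 47.5
side block c [621.3  38. ] size [ 89.3 119.7] long axis deg 91.2 corners [[575.0, 97.0], [578.0, -23.0], [667.0, -21.0], [665.0, 99.0]]
```

View pics/top_9.png

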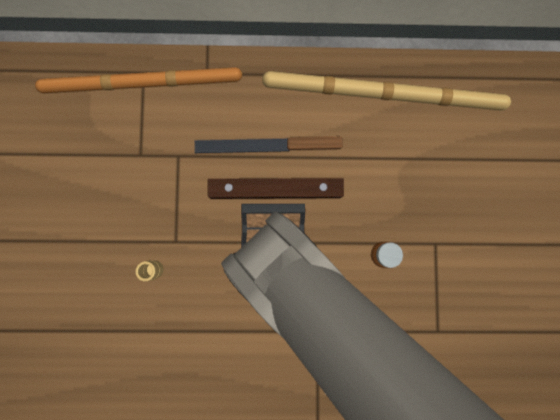

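The top view shows the block at about (273,222), parallel to the fence with a gap of about 13 mm. Closing slowly.

>>> {"fn": "servo_tool", "kwargs": {
  "increments": [0, 1.5, 0, 0, 0, 0, 80, 0, 1.5, 0, 0, 0, 0, 80, 0, 1.5, 0, 0, 0, 0, 80, 0, 1.5, 0, 0, 0, 0, 80, 0, 1.2, 0, 0, 0, 0, 80, 0, 1, 0, 0, 0, 0, 80, 0, 1, 0, 0, 0, 0, 80, 0, 1, 0, 0, 0, 0, 80]
}}

```text
clock: 10.95
tcp_pos: [0.5734, 0.0429, -0.0002]
orientation: [-2.197, -2.245, 0.007]
contact_force: [-6.6, 0.7, 6.0]
grip_width: 0.0802
```

>>> {"fn": "servo_tool", "kwargs": {
  "increments": [0, 0.6, 0, 0, 0, 0, 80, 0, 0.5, 0, 0, 0, 0, 80, 0, 0.5, 0, 0, 0, 0, 80, 0, 0.4, 0, 0, 0, 0, 80, 0, 0.4, 0, 0, 0, 0, 80, 0, 0.4, 0, 0, 0, 0, 80, 0, 0.2, 0, 0, 0, 0, 80, 0, 0, 0, 0, 0, 0, 80]
}}

```text
clock: 11.95
tcp_pos: [0.5764, 0.0429, -0.0003]
orientation: [-2.197, -2.245, 0.007]
contact_force: [-6.3, -0.1, 5.7]
grip_width: 0.0801
```

Run:
```python
from h import *
state("10")
```

```text
t 11.95 tcp [ 5.764e+02  4.290e+01 -3.000e-01] az 91.2 F [-6.3 -0.1  5.7] q [ 0.34  0.75 -0.7   1.9   0.69  0.76  0.83]
top tilt deg [5.14 0.17] ztop 48.4
top block c [664.3  43.6] size [ 28.1 118.3] long axis deg 90.5 corners [[650.0, 103.0], [651.0, -16.0], [679.0, -15.0], [678.0, 103.0]]
side tilt deg [0.42 0.01] ztop 47.5
side block c [634.5  38.2] size [ 88.1 121.5] long axis deg 90.5 corners [[590.0, 99.0], [591.0, -23.0], [679.0, -22.0], [678.0, 99.0]]
```

View pics/top_10.png

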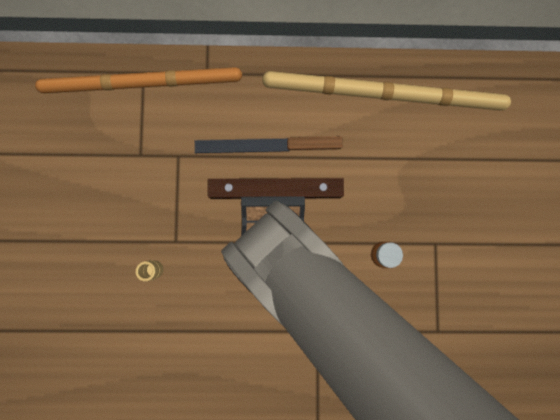

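Almost touching (far edge at row ~198), but the force hasn't risen yet. Creeping on.

>>> {"fn": "servo_tool", "kwargs": {
  "increments": [0, 0.3, 0, 0, 0, 0, 80, 0, 0.3, 0, 0, 0, 0, 80, 0, 0.3, 0, 0, 0, 0, 80, 0, 0.3, 0, 0, 0, 0, 80, 0, 0.2, 0, 0, 0, 0, 80, 0, 0.2, 0, 0, 0, 0, 80, 0, 0.2, 0, 0, 0, 0, 80, 0, 0, 0, 0, 0, 0, 80]
}}

```text
clock: 13.05
tcp_pos: [0.5769, 0.0429, -0.0003]
orientation: [-2.196, -2.244, 0.01]
contact_force: [-10.5, -0.9, 9.5]
grip_width: 0.0799
```

>>> {"fn": "servo_tool", "kwargs": {
  "increments": [0, 0.4, 0, 0, 0, 0, 80, 0, 0.4, 0, 0, 0, 0, 80, 0, 0.3, 0, 0, 0, 0, 80, 0, 0.3, 0, 0, 0, 0, 80, 0, 0.3, 0, 0, 0, 0, 80, 0, 0.3, 0, 0, 0, 0, 80, 0, 0, 0, 0, 0, 0, 80, 0, 0, 0, 0, 0, 0, 80]
}}

```text
clock: 14.05
tcp_pos: [0.5767, 0.0429, -0.0003]
orientation: [-2.194, -2.243, 0.015]
contact_force: [-18.1, -1.2, 16.7]
grip_width: 0.0802
```

Run:
```python
from h import *
s=get_obs(); print(s['contact_force'].round(1),s['moment'].round(2))
state("11")
plan([(540,43,0,None,3),(540,43,90,None,5)],80)
```

```text
[-18.1  -1.2  16.7] [-0.62  2.99 -0.32]
t 14.05 tcp [ 5.767e+02  4.290e+01 -3.000e-01] az 91.3 F [-18.1  -1.2  16.7] q [ 0.34  0.75 -0.7   1.89  0.69  0.77  0.84]
top tilt deg [5.16 0.28] ztop 48.3
top block c [664.3  43.6] size [ 28.2 118.5] long axis deg 90.6 corners [[650.0, 103.0], [651.0, -16.0], [679.0, -16.0], [678.0, 103.0]]
side tilt deg [0.46 0.02] ztop 47.4
side block c [635.3  39.3] size [ 86.9 122.4] long axis deg 90.2 corners [[592.0, 100.0], [592.0, -22.0], [679.0, -22.0], [679.0, 101.0]]
from [ 5.767e+02  4.280e+01 -3.000e-01] 91.3 tilt [-0.009 -0.005 -1.   ]
[ 0.3,-12.2,0,-0.01,0.004,-0,80, 0.4,-12.3,-0.1,0,0,-0,80, 0.3,-12.2,-0.1,0,0,-0,80, -0,0,-18,0,0,-0,80, -0,0,-18,0,0,-0,80, -0,0,-18,0,0,-0,80, -0,0,-18,0,0,-0,80, -0.1,0,-18,0,0,-0,80 ] 8
```

Firm contact (18 N with no further motion). Backing straight off, lifting, then clearing the view.

>>> {"fn": "servo_tool", "kwargs": {
  "increments": [0, -2, 0, 0, 0, 0, 80, 0, -3, 0, 0, 0, 0, 80, 0, -6, 0, 0, 0, 0, 80, 0, -10, 0, 0, 0, 0, 80, 0, -12, 0, 0, 0, 0, 80, 0, 0, -20, 0, 0, 0, 80, 0, 0, -30, 0, 0, 0, 80, 0, 0, -40, 0, 0, 0, 80]
}}

```text
clock: 15.15
tcp_pos: [0.5493, 0.0428, 0.0918]
orientation: [2.197, 2.245, -0.001]
contact_force: [1.3, 0.2, 0.4]
grip_width: 0.0798
```

>>> {"fn": "servo_tool", "kwargs": {
  "increments": [-20, 0, -20, 0, 0, 0, 80, -35, 0, -15, 0, 0, 0, 80, -45, 0, 0, 0, 0, 0, 80, -45, 0, 0, 0, 0, 0, 80, -45, 0, 0, 0, 0, 0, 80, -40, 0, 0, 0, 0, 0, 80, -20, 0, 0, 0, 0, 0, 80, 0, 0, 0, 0, 0, 0, 80]
}}

```text
clock: 16.15
tcp_pos: [0.5547, -0.2081, 0.1258]
orientation: [2.199, 2.241, 0.0]
contact_force: [-1.2, 1.0, 0.1]
grip_width: 0.0799
```

```bash
cat > chk.py <<'E'
from h import *
import sys
s=get_obs();p,az,M=pose();print(s['clock'],p.round(),s['contact_force'].round(1))
o=look(sys.argv[1],("top","side"))
for n in o:
    pp,d,P=o[n]; X=P*1000
    reg=(d>0)&(X[...,0]>420)&(X[...,0]<760)&(X[...,1]>-260)&(X[...,1]<320)
    def fit(lo,hi,x0,x1,nm,y0=-120,y1=190):
        m=reg&(X[...,2]>lo)&(X[...,2]<hi)&(X[...,0]>x0)&(X[...,0]<x1)&(X[...,1]>y0)&(X[...,1]<y1)
        k,l,st,c=cv2.connectedComponentsWithStats(m.astype(np.uint8))
        g=np.isin(l,[i for i in range(1,k) if st[i,4]>40])
        r,b=rect(P,g); print(n,nm,np.round(r[0],1),np.round(r[1],1),round(r[2],2),b.round(1).tolist())
    fit(44,53,520,700,'block'); fit(34,42.5,684,740,'fence'); fit(45,56,520,620,'jar',-230,-130); fit(53,65,500,580,'bamboo',230,310)
E
python3 chk.py 12
```

```text
16.15 [ 555. -208.  126.] [-1.2  1.   0.1]
top block [635.3  43.4] [ 90.  118.3] 0.45 [[589.7999877929688, 102.19999694824219], [590.7000122070312, -16.100000381469727], [680.7000122070312, -15.399999618530273], [679.7999877929688, 102.9000015258789]]
top fence [701.6  38.5] [ 35.5 259.5] 0.13 [[683.5, 168.1999969482422], [684.0999755859375, -91.30000305175781], [719.7000122070312, -91.19999694824219], [719.0999755859375, 168.3000030517578]]
top jar [ 574.7 -173.5] [41.  45.3] 33.08 [[545.0999755859375, -165.6999969482422], [569.9000244140625, -203.6999969482422], [604.2000122070312, -181.39999389648438], [579.5, -143.39999389648438]]
top bamboo [540.9 272.7] [34.3 35.2] 54.76 [[516.7000122070312, 268.79998779296875], [545.4000244140625, 248.60000610351562], [565.2000122070312, 276.6000061035156], [536.4000244140625, 296.8999938964844]]
side block [665.6  39.2] [ 27.9 120.1] 0.46 [[651.0999755859375, 99.0999984741211], [652.0999755859375, -21.0], [680.0, -20.700000762939453], [679.0, 99.30000305175781]]
side fence [700.2  34.2] [ 33.1 261.2] 0.34 [[682.9000244140625, 164.6999969482422], [684.5, -96.5], [717.5999755859375, -96.30000305175781], [716.0, 164.8000030517578]]
side jar [ 571.5 -179.5] [47.3 44.1] 75.38 [[544.2000122070312, -196.89999389648438], [586.9000244140625, -208.0], [598.7999877929688, -162.1999969482422], [556.0999755859375, -151.10000610351562]]
side bamboo [539.8 267.5] [34.1 33.5] 79.21 [[520.0999755859375, 253.89999389648438], [553.0, 247.60000610351562], [559.4000244140625, 281.1000061035156], [526.5, 287.29998779296875]]
```

View pics/top_12.png

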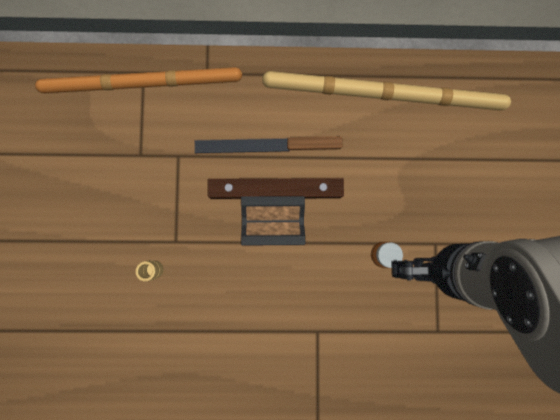

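View pics/side_12.png

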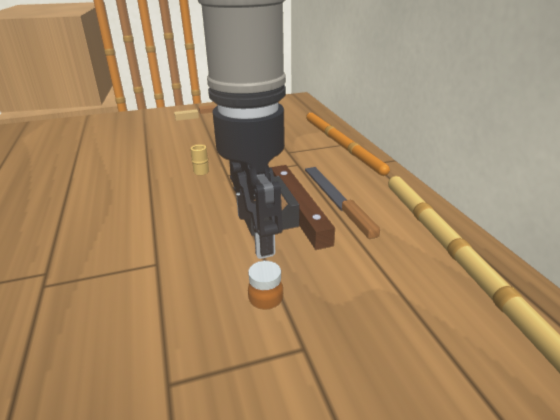

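The top view shows the block at about (273,221) against the fence, and the bystanders have not moved. I'll use the wrist camera for a closer look at the seam, from a safe height.

Run:
```python
from h import *
plan([(570,-120,150,91.2,2),(560,43,150,91.2,4),(560,43,150,91.2,2)],80)
```

```text
from [ 555.  -205.   125.8] 91.3 tilt [ 0.001  0.    -1.   ]
[ 42.3,8.5,-12.1,0.001,-0,0.001,80, 42.4,8.5,-12.1,0,-0,0.001,80, 40.8,-1.6,0,0,-0,0,80, 40.8,-1.7,0,0,-0,0,80, 40.8,-1.6,0,0,-0,0,80, 40.7,-1.6,0,0,-0,0,80, 0,-0,0,0,-0,0,80, 0,-0,0,0,-0,0,80 ] 8
```

>>> {"fn": "servo_tool", "kwargs": {
  "increments": [42, 8, -12, 0, 0, 0, 80, 42, 8, -12, 0, 0, 0, 80, 41, -1.6, 0, 0, 0, 0, 80, 41, -1.6, 0, 0, 0, 0, 80, 41, -1.6, 0, 0, 0, 0, 80, 40, -1.6, 0, 0, 0, 0, 80, 0, 0, 0, 0, 0, 0, 80, 0, 0, 0, 0, 0, 0, 80]
}}

```text
clock: 17.25
tcp_pos: [0.5585, 0.041, 0.1491]
orientation: [2.194, 2.247, -0.001]
contact_force: [-0.3, -0.6, -0.2]
grip_width: 0.0798
```

Run:
```python
from h import *
p,az,M=pose(); pp,d=grab_frame("wrist"); cv2.imwrite("pics/w13.png",pp[:,:,::-1]); np.savez("w13.npz",pp=pp,d=d,p=p,M=M)
print(p,az)
```

```text
[558.4991029   40.98490431 149.14072673] 91.35413349725238
```

View pics/w13.png

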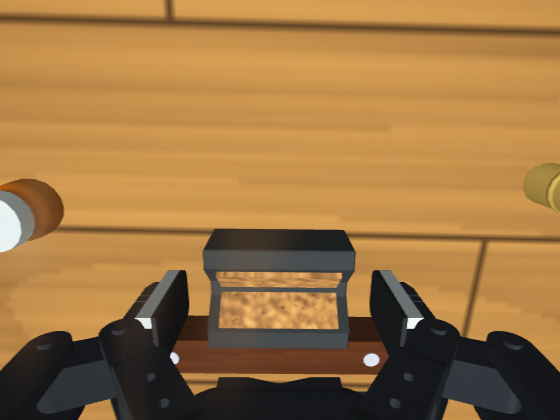

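The wrist view shows the block top, with near edge at row ~248 and far edge at row ~346, meeting the fence. For a vertical look at the seam I'll move the hand beyond it.

>>> {"fn": "servo_tool", "kwargs": {
  "increments": [0, 20, 0, 0, 0, 0, 80, 0, 35, 0, 0, 0, 0, 80, 0, 40, 0, 0, 0, 0, 80, 0, 40, 0, 0, 0, 0, 80, 0, 30, 0, 0, 0, 0, 80, 0, 20, 10, 0, 0, 0, 80, 0, 0, 20, 0, 0, 0, 80, 0, 0, 0, 0, 0, 0, 80]
}}

```text
clock: 18.3
tcp_pos: [0.7416, 0.0426, 0.116]
orientation: [-2.197, -2.243, 0.008]
contact_force: [0.2, -0.6, 0.2]
grip_width: 0.0798
```

Run:
```python
from h import *
p,az,M=pose(); pp,d=grab_frame("wrist"); cv2.imwrite("pics/w14.png",pp[:,:,::-1]); np.savez("w14.npz",pp=pp,d=d,p=p,M=M)
print(p,az)
```

```text
[741.55148459  42.60483421 115.98980626] 91.19542385271325
```

View pics/w14.png

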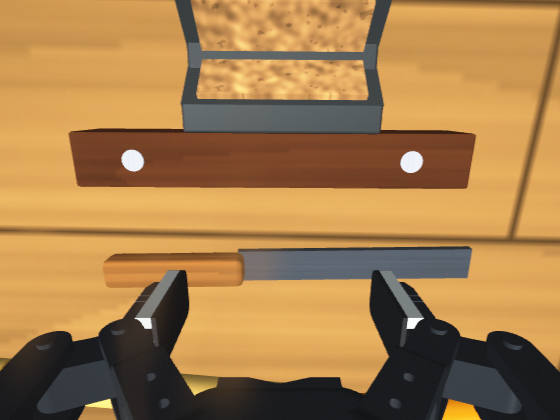

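```bash
cat > seam.py <<'E'
from h import *
f=np.load("w14.npz"); pp,p,M=f['pp'],f['p'],f['M']; c=calibration("wrist"); T=c['T_tool_cam']
def world(u,v,z):
    r=np.stack([(u-c['cx'])/c['fx'],-(v-c['cy'])/c['fy'],-np.ones_like(u)],-1)
    r=r@T[:3,:3].T@M.T; o=M@(T[:3,3]*1000)+p
    return o+r*((z-o[2])/r[:,2])[:,None]
g=cv2.cvtColor(pp,cv2.COLOR_RGB2LAB).astype(float)
def line(cols,r0,r1,z,nm,ch):
    pts=[]
    for u in cols:
        col=cv2.GaussianBlur(g[:,:,ch],(3,3),0)[r0:r1,u]; e=abs(np.gradient(col)); i=e.argmax()
        i=np.clip(i,1,len(e)-2); a,b,cc=e[i-1:i+2]; den=a-2*b+cc; pts.append((u,r0+i+(0.5*(a-cc)/den if den else 0)))
    pts=np.array(pts,float); W=world(pts[:,0],pts[:,1],z)
    k=np.polyfit(W[:,1]-40,W[:,0],1); res=W[:,0]-np.polyval(k,W[:,1]-40); ok=abs(res)<1.0
    k=np.polyfit(W[ok,1]-40,W[ok,0],1)
    print(nm,'rows',pts[0],pts[-1],'x at y=40',k[1].round(2),'angle',np.degrees(np.arctan(-k[0])).round(3),'n',ok.sum(),len(ok),'rms',np.std(W[ok,0]-np.polyval(k,W[ok,1]-40)).round(2))
line(range(190,376),122,140,50,'block far edge',1)
line(list(range(85,175))+list(range(392,465)),180,196,40,'fence far edge',1)
line(range(85,465),180,196,40,'fence far edge all',1)
line(list(range(80,175)),123,140,40,'fence near L',1)
line(list(range(392,470)),123,142,40,'fence near R',1)
line(list(range(80,175))+list(range(392,470)),123,142,40,'fence near',1)
line(range(205,360),96,110,50,'land edge',0)
E
python3 seam.py; python3 -c "
import cv2
i=cv2.imread('pics/w14.png')[90:200,60:490];cv2.imwrite('pics/w14z.png',cv2.resize(i[20:60],None,fx=1.8,fy=6,interpolation=0))"
```

```text
block far edge rows [190.         132.30107527] [375.         133.70108696] x at y=40 680.27 angle 0.777 n 186 186 rms 0.04
fence far edge rows [ 85.   186.18] [464.  188.3] x at y=40 716.02 angle 0.926 n 163 163 rms 0.07
fence far edge all rows [ 85.   186.18] [464.  188.3] x at y=40 716.01 angle 0.915 n 380 380 rms 0.09
fence near L rows [ 80.         131.76136364] [174.         132.07894737] x at y=40 680.72 angle 0.894 n 95 95 rms 0.06
fence near R rows [392.         133.22839506] [469.   133.65] x at y=40 680.73 angle 0.887 n 78 78 rms 0.05
fence near rows [ 80.         131.76136364] [469.   133.65] x at y=40 680.73 angle 0.886 n 173 173 rms 0.06
land edge rows [205.          98.46589525] [359.          99.73264781] x at y=40 660.88 angle 0.777 n 155 155 rms 0.04
```

View pics/w14z.png

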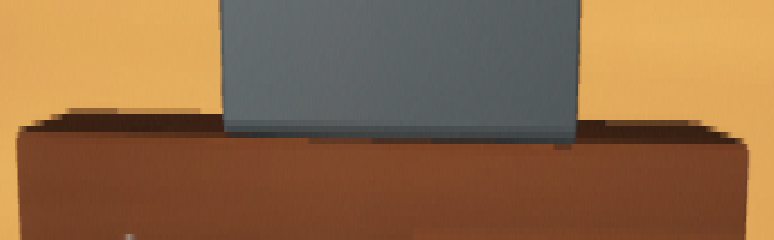

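The seam shows no gap: the block's edge (rows 132–134) and the fence's near edge coincide, and the angles agree to about 0.1°. Lifting well clear, then a last check.

>>> {"fn": "servo_tool", "kwargs": {
  "increments": [0, 0, -25, 0, 0, 0, 80, 0, 0, -35, 0, 0, 0, 80, 0, 0, -35, 0, 0, 0, 80, -20, 0, -20, 0, 0, 0, 80, -40, 0, 0, 0, 0, 0, 80, -50, 0, 0, 0, 0, 0, 80, -50, 0, 0, 0, 0, 0, 80, -30, 0, 0, 0, 0, 0, 80]
}}

```text
clock: 19.35
tcp_pos: [0.7472, -0.1524, 0.235]
orientation: [2.202, 2.237, -0.004]
contact_force: [1.0, 0.4, -0.0]
grip_width: 0.0798
```

>>> {"fn": "servo_tool", "kwargs": {
  "increments": [-50, -20, 0, 0, 0, 0, 80, -50, -20, 0, 0, 0, 0, 80, -50, -20, 0, 0, 0, 0, 80, -30, -10, 0, 0, 0, 0, 80, 0, 0, 0, 0, 0, 0, 80, 0, 0, 0, 0, 0, 0, 80, 0, 0, 0, 0, 0, 0, 80, 0, 0, 0, 0, 0, 0, 80]
}}

```text
clock: 20.35
tcp_pos: [0.6823, -0.326, 0.2347]
orientation: [2.195, 2.246, -0.0]
contact_force: [0.0, -0.7, -0.1]
grip_width: 0.0802
```

```bash
python3 chk.py 15
```

```text
20.35 [ 682. -326.  235.] [ 0.  -0.7 -0.1]
top block [635.3  43.3] [ 90.1 118.5] 0.43 [[589.7999877929688, 102.19999694824219], [590.7000122070312, -16.200000762939453], [680.7999877929688, -15.600000381469727], [679.9000244140625, 102.9000015258789]]
top fence [701.7  38.4] [ 35.6 260.2] 0.11 [[683.5999755859375, 168.39999389648438], [684.0999755859375, -91.80000305175781], [719.7000122070312, -91.69999694824219], [719.2000122070312, 168.5]]
top jar [ 572.7 -174.5] [44.7 45.1] 47.67 [[541.0, -175.8000030517578], [574.4000244140625, -206.1999969482422], [604.5, -173.1999969482422], [571.0999755859375, -142.8000030517578]]
top bamboo [541.3 272.5] [34.2 35. ] 49.44 [[516.9000244140625, 270.8999938964844], [543.5, 248.1999969482422], [565.7000122070312, 274.20001220703125], [539.0999755859375, 296.8999938964844]]
side block [633.5  39.1] [ 92.2 122.5] 0.61 [[586.7999877929688, 99.80000305175781], [588.0999755859375, -22.600000381469727], [680.2999877929688, -21.600000381469727], [679.0, 100.80000305175781]]
side fence [698.9  34.5] [ 33.4 261.9] 0.89 [[680.2000122070312, 165.1999969482422], [684.2000122070312, -96.69999694824219], [717.5999755859375, -96.19999694824219], [713.5999755859375, 165.6999969482422]]
side jar [ 571.6 -179.4] [46.5 44.2] 76.07 [[544.5, -196.60000610351562], [587.4000244140625, -207.3000030517578], [598.5999755859375, -162.1999969482422], [555.7000122070312, -151.5]]
side bamboo [539.6 267.4] [34.1 33.8] 83.34 [[520.7999877929688, 252.39999389648438], [554.4000244140625, 248.5], [558.2999877929688, 282.3999938964844], [524.7999877929688, 286.29998779296875]]
```

View pics/top_15.png

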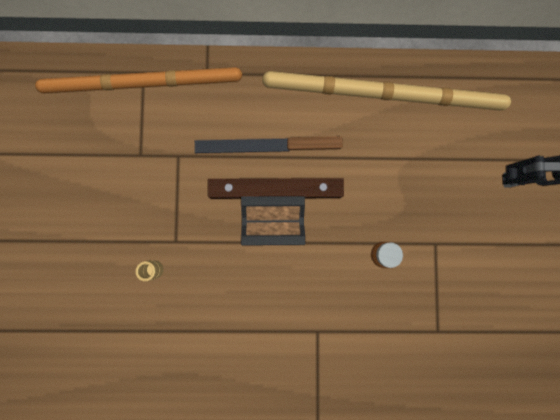

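View pics/side_15.png

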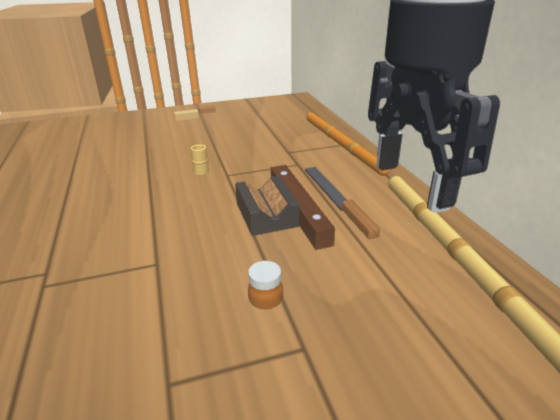

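Both views show the block flat against the fence, at (273,221) in the top view. The jar, bamboo and rasp are where they began, and the hand is clear. Handing in.

```bash
python3 -c "
from bench import *
print(hand_in())"
```

```text
the job is handed in; nothing more can be done
None
```

The vee block now lies with one long side against the fence. I turned it about 52° with finger pushes near one corner. I then slid it square with both fingers on its near side and closed slowly until the push rose to 18 N with no more movement.

**Flush:** A close wrist-camera look gave a block edge angle of 0.78° and a fence edge angle of 0.89°. The two edges agree in position to about 0.4 mm, which is within the calibration error, and no gap shows.

**Backed:** The block's centre is about 5 mm from the fence's middle, so all of that side is backed.

**Clear of everything:** The jar and bamboo measured within about 1 mm of where they began, and the rasp looks unmoved in the pictures. The hand finished clear of everything at about 20 s on the clock.

**Checks that disagreed:**
- The coarse top- and side-camera rectangle fits gave the block's angle as 0.4–0.6° and the fence's as anything from 0.1° to 1.3°. I relied on the finer wrist-camera edge fit.
- The top and side cameras also differ by 4–5 mm in y and 1–3 mm in x, so I compared positions only within one camera.
- The force reading showed an upward part about as large as the push throughout, which I could not explain. The fits that saw the whole block top showed no real tilt; the top camera read up to 5° late on, but the arm was hiding most of the top.

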